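# Clamp the mended muddler

## Robot

A 6-joint arm with a two-finger parallel gripper is mounted at the origin on a cart in front of the work surface, level with it; the furniture and walls round the work are solid. World frame = base frame: x ahead of the robot, y to its left, z up, the work surface at z = 0. Lengths are in m, angles in rad, forces in N, time in s.
With the tool pointing down it reaches from about 0.25 to 0.725 m from the base axis. Payload 4 kg.
Tool frame: the origin (TCP) lies on the centre line of the jaws, within the pads' length; the fingertips stand ahead of it and the grasp point (between the pads) lies 3 mm ahead of it (bot.tcp_to_tips is the z of the fingertips in the tool frame, in m); z points along the fingers, y is the line along which they close (so a half turn about z gives the same grasp; the last joint's range is limited). The gripper opens to 85 mm and grips with 20 to 120 N. Pads are 22 mm wide; open, the fingers measure 114 mm over their backs; the gripper's body (76 mm by 85 mm) begins 54 mm behind the grasp point. The pads swing forward as they close: fully open they stand 13 mm farther back than shut.
Start: joints at [-1.3, 0.241, 0.005, 1.335, 0, 1.571], TCP at [0.134, -0.482, 0.253] pointing down, gripper open.
Joint ranges: [-2.72, 2.72], [-1.05, 1.87], [-1.09, 1.28], [-1.99, 2.15], [-1.42, 1.44], [-3.14, 3.14]. Speed limits (rad/s): [2.79, 2.79, 3.14, 3.14, 3.14, 3.14].

## Interface

Orientations are given as a unit quaternion [x, y, z, w].
In Python, from workcell import telemetry, camera, camera_params, ticket, boxes_of, cut_out, spot_point, bot gives the robot as it stands.
- The arm moves only by the shell command python3 -m creep 'ROWS'. ROWS is text: rows parted by semicolons, each of 5 numbers parted by spaces: the opening, from 0 (shut) to 1 (fully open), then the shift along the tool's x, y, z in units of 150 mm (1.0 is 150 mm), then the turn about the tool's z in units of 180 degrees (1.0 is 180 degrees). In form: claw x y z turn; .... A call has 1 to 12 rows; each row is the pose to reach, as a shift and turn from the pose commanded when the call began, along the tool's axes at that moment, turning the shorter way round; what a row does not reach only later rows make up. A row lasts 1/8 s, in which the tool goes at most 62.5 mm and 10.7 degrees, less where a joint would pass 70% of its speed; a pose out of reach is approached as far as the arm can. A call with a number of a shift or a turn outside -1 to 1 is refused whole. A call with a gripper value outside its range is refused whole. The fingers move at their own pace and stop on an object; the grip force is fixed at half the most. Time passes only in rows, so rows that repeat a pose let the fingers close. It gives the time, the measured TCP pose, the force, the opening and the grip force at its end, in the units of the state.
- telemetry.get_obs(): the state, without advancing time (a new reading comes with each control period).
- camera(name): name is "scene" or "top" or "wrist"; returns the picture (400x640x3 uint8, red, green, blue); there is no depth.
- camera_params(name): a dict with "camera_matrix" (3x3 intrinsics, pixels), "eye" and "attitude" of the camera in the world. Camera axes: x right, y down, z forward; pixel columns grow to the right and rows downward; lengths in m; the calibration is good to about 2 mm. The wrist camera is an equidistant fisheye: a pixel r from the principal point sees the ray r / f radians off the axis. A picture is of the moment at which its call begins: read the wrist's pose just before it. camera_params takes no time and is no camera call; for the wrist camera it gives the pose at the moment of the call.
- ticket.job_done(): hands the job in; it is judged then, once.
Trained networks look in the newest picture that a camera, given by its name, has taken for a name from the list of things; names that differ only in an ending like _2 or _b are one class to them, and where a whole thing is asked for, a point or a joint stands for the part that bears it (a point fixed in the world has none). Each returns a list of dicts, best first, with "conf" (0 to 1); they miss things now and then, are a little off and sometimes report something else, mostly with a low value. They report only what shows in the picture. A call takes as long as a camera call. They do not tell look-alikes from the thing itself.
- boxes_of(thing, camera): "at" ([x, y, z] in m, in world coordinates, good to about 4 mm: the middle of the surface that is visible of it).
- cut_out(thing, camera): "pixels" (400x640 bool, what is visible of it).
- spot_point(thing, camera): "at" ([x, y, z] in m, in world coordinates, good to about 4 mm: a listed point, or the origin of a listed thing).
The state is a dict: "clock": time; "joint_pos": joint angles; "joint_vel": joint speeds; "tau": joint torques, N m; "eef_pos": TCP position; "tool_rot": TCP orientation; "ft_force": force on the tool from outside, world axes, zero at the start; "ft_torque": the same for the moment, N m; "grip_width": finger opening in m; "grasp_force": force on a finger pad.
Only numpy, scipy, OpenCV 4.12 (cv2) and the standard library are available. Lean on these libraries where they do the work, as an engineer would, in place of code of your own. Each camera call takes 0.05 s, during which the arm holds its last target. There are 200 camera calls.

## Task

The cracked foot of the wooden muddler has just been glued. Pull the muddler out of the mug, stand it upright between the jaws of the bench clamp and let go of it; then pump the clamp's two upright squeeze grips (never push the jaw itself) until the spring cushion has pushed the foot against the end jaw and is about half pressed in. Never press the cushion almost to its stop, which would crush the foot, leave the other things alone, and finish while still squeezing the grips, holding that pressure.

Things in the scene. Friction and masses are not known exactly. Their poses are not given: they have to be found in the camera images.
- muddler: brown wooden cocktail muddler, 192 mm long, stands upright on its flat foot in the mug. Foot: a cylinder of 36 mm diameter, 45 mm high; above it tapers to a straight round shaft of 20 mm diameter from 62 to 168 mm above the underside, then a 25 mm wide knob at the top. Mass about 100 g. Origin: centre of the underside; z runs up its length
- mug: white mug with grey dots, 82 mm across, 91 mm high, loose, one handle. Inner floor 7 mm above the worktop, inner diameter about 56 mm. Origin: under the middle of the whole mug with its handle; the bowl's axis lies 17 mm from it along +y, the handle points to -y
- mug_mouth (a point): centre of the mug's rim
- clamp: dark steel bench clamp fixed to the worktop, base plate 345 x 70 x 12 mm. +x runs along the ratchet bar from the squeeze grips to the end jaw (closing direction), z up. The end jaw is the upright block near the +x end, 70 mm wide, top 59 mm above the worktop. Black housing round x = -150 mm, 62 mm high. Origin on the worktop, below the bar's line (y = 0)
- clamp_seat (a point): point on top of the base plate (12 mm above the worktop) on the bar's line, 63 mm from the clamp's origin along its +x, in the gap between cushion and end jaw: stand the muddler here (at least 8 mm of room on either side of its foot)
- end_face (a point): middle of the end jaw's face that looks to the cushion (34 mm above the worktop, same axes as the clamp). The end jaw does not move in use, but is set differently each time: 91 to 99 mm from the clamp's origin along +x
- clamp_hand (a point): point midway between the two upright squeeze grips, 135 mm above the worktop, where to pinch them from above, closing along the clamp's x. The grips are levers pivoted 50 mm above the worktop, 24 mm wide, tops at 161 mm. Over their outer faces they measure here 63 mm when free (leaning 5 degrees out), 33 mm when fully squeezed (5 degrees in)
- grip_front (a joint): squeeze angle of the grip nearer the jaws, rad: 0 free, 0.18 fully squeezed. The grips are geared together; a spring opens them (1 to 2 N at each finger). Squeezing moves a pawl forward 66 mm per rad; it drives the bar once it meets a tooth (teeth 9 mm apart), so a full pump normally moves the jaw 9 mm, the first one less. When the grips open, the bar stays, held by about 9 N of friction
- grip_rear (a joint): the same angle of the other grip
- clamp_jaw (a joint): travel of the moving jaw along the clamp's +x, m. With the cushion not pressed, its face is 19 mm plus this value from the clamp's origin along +x; it starts between 0 and 15 mm
- clamp_pad (a joint): how far the spring cushion (black rubber pad 52 x 40 mm on two pins before the moving jaw's steel plate) is pressed back towards that plate, m: 0 free, 0.014 at its stop; 1.5 N per mm. The visible gap between pad and plate is 14 mm minus this. When the grips are let go the bar slips back until 3 to 5 mm is left
- jam_jar: bystander: jam jar, 66 mm across, 100 mm high, origin under its centre
- pea_tin: bystander: small tin, 57 mm across, 72 mm high, origin under its centre
- tomato: bystander: tomato, 69 mm across, origin under its centre
- garlic: bystander: garlic bulb, 53 mm across, origin under its centre
Not all that is in view belongs to the job. Several things have the shape of the muddler; the one meant has the colours described above.

How it is judged:
By the outcome, as a careful person would: the job done as asked, in the order asked, and still so for the second after the job is handed in, while the arm keeps its last pose, push and grip.
It also fails if it takes over 72 s, if anything falls off the work surface, if the arm or the gripper's body presses on something with over 40 N, if the wrist force passes 120 N, or if a joint passes its speed limit or range.

## Working session

There is one attempt and no reset: what is moved stays moved. The work goes in short steps, Python scripts to look and compute and a shell command to move; the robot and the scene stay as the last step left them, time stands still between calls to the robot, and variables do not carry over. Pictures are saved under pics/ and viewed, at most 10 in all, crops included, and the job is handed in when it is done.

```bash
ls; mkdir -p pics
cat > h.py <<'E'
import numpy as np, cv2
from workcell import telemetry, camera, camera_params, ticket, boxes_of, cut_out, spot_point, bot
def snap(n,f): 
    im=camera(n); cv2.imwrite('pics/'+f,im[:,:,::-1]); return im
E
python3 - <<'E'
from h import *
s=snap('scene','s0.png'); t=snap('top','t0.png')
cv2.imwrite('pics/both.png',cv2.resize(np.vstack([s,t])[:,:,::-1],None,fx=.75,fy=.75))
for c in('scene','top'):
    for n in['muddler','mug','mug_mouth','clamp','clamp_seat','end_face','clamp_hand','clamp_jaw']:
        for f in (spot_point,):
            try: print(c,n,[(np.round(d['at'],3).tolist(),round(d['conf'],2)) for d in f(n,c)])
            except Exception as e: print(c,n,e)
    print([(np.round(d['at'],3).tolist(),round(d['conf'],2)) for d in boxes_of('muddler',c)])
    p=camera_params(c); print(p)
print(telemetry.get_obs(), bot.tcp_to_tips)
E
```

```text
pics
scene muddler [([0.47, 0.273, 0.006], 0.84), ([0.371, 0.217, 0.004], 0.83), ([0.378, 0.302, -0.002], 0.58)]
scene mug [([0.482, 0.257, -0.0], 0.69), ([0.531, -0.02, 0.002], 0.2)]
scene mug_mouth [([0.476, 0.27, 0.084], 0.7)]
scene clamp [([0.528, -0.019, 0.004], 0.8), ([0.684, -0.008, -0.001], 0.29)]
scene clamp_seat [([0.529, 0.04, 0.013], 0.76)]
scene end_face [([0.532, 0.073, 0.039], 0.46)]
scene clamp_hand [([0.53, -0.168, 0.132], 0.62), ([0.617, 0.3, -0.001], 0.62), ([0.471, 0.275, 0.008], 0.5)]
scene clamp_jaw it knows: clamp, clamp_hand, clamp_seat, end_face, garlic, jam_jar, muddler, mug, mug_mouth, pea_tin, tomato
[([0.364, 0.219, 0.088], 0.93), ([0.365, 0.304, 0.082], 0.87), ([0.462, 0.271, 0.148], 0.59)]
{'camera_matrix': array([[507.30561935,   0.        , 326.07265977],
       [  0.        , 507.30561935, 202.06138131],
       [  0.        ,   0.        ,   1.        ]]), 'eye': array([-0.42871206,  0.43632472,  1.11324111]), 'attitude': array([-0.47311887,  0.78839232, -0.33186994,  0.21085166])}
top muddler [([0.37, 0.214, 0.0], 0.63), ([0.381, 0.299, -0.0], 0.62)
[... 945 characters left out ...]
'clock': 0.9, 'joint_pos': array([-1.29999514e+00,  2.40566760e-01,  4.97503195e-03,  1.33522169e+00,
        7.86536037e-06,  1.57080230e+00]), 'joint_vel': array([-0.00015976,  0.00037888,  0.0005586 , -0.00078358, -0.00113816,
       -0.00076178]), 'tau': array([-2.86625591e-04, -3.72195911e+01,  2.52693325e+01,  1.04317282e-03,
        6.81366191e-05,  1.82485685e-06]), 'eef_pos': array([ 0.13374832, -0.48175779,  0.25331353]), 'tool_rot': array([ 9.90847739e-01,  1.34984289e-01,  2.74302598e-06, -8.99888483e-06]), 'ft_force': array([0.74007801, 0.40892113, 0.08801613]), 'ft_torque': array([0.03934277, 0.05466638, 0.01440139]), 'grasp_force': 0.0, 'grip_width': 0.08565485654105666} 0.022
```

View pics/both.png

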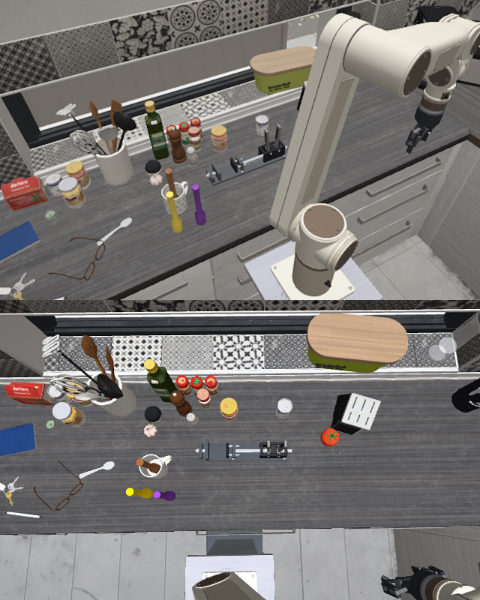

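The upper half is the scene view and the lower half the top view. Things that could be taken for the muddler, in scene pixels at full size:
- brown one in the mug, about (226,235)
- yellow one, about (231,280)
- purple one, about (263,270)
- brown pepper mill, about (235,190)

I choose the brown one in the mug and check it in a close crop.

Run:
```python
from h import *
s=cv2.imread('pics/s0.png'); t=cv2.imread('pics/t0.png')
a=cv2.resize(s[170:320,190:400],(800,571//2*1),interpolation=cv2.INTER_CUBIC) if 0 else cv2.resize(s[170:320,190:400],(420,300),interpolation=3)
b=cv2.resize(t[170:280,150:400],(682,300),interpolation=3)
a=cv2.resize(s[170:320,190:400],(682,487),interpolation=3)
cv2.imwrite('pics/c1.png',cv2.resize(np.vstack([a,b]),None,fx=.76,fy=.76))
```

```text
(no output)
```

View pics/c1.png

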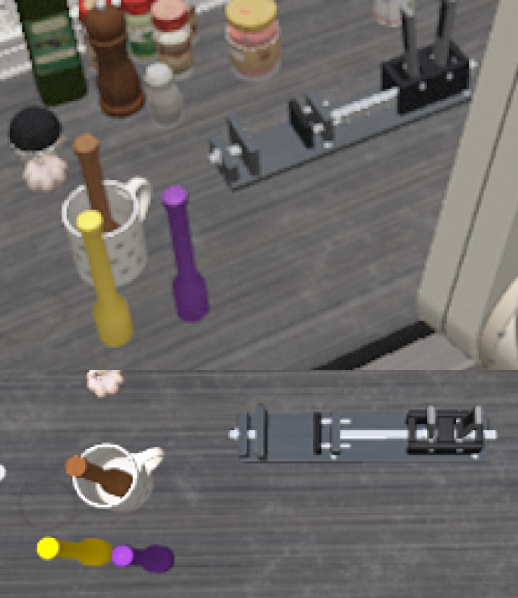

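The close crop confirms the target: the brown muddler stands in the white mug (crop about (92,185)), with yellow and purple look-alikes in front. The clamp's +x runs along world +y. I'll move over to get wrist views.

```bash
python3 -m creep '1 1 -0.8 -0.5 0.086;1 1 -0.8 -0.5 0.086;1 1 -0.8 -0.5 0.086;1 1 -0.8 -0.5 0.086;1 1 -0.8 -0.5 0.086'
```

```text
clock: 1.52
eef_pos: [0.2471, -0.3254, 0.3294]
tool_rot: [1.0, 0.002, 0.001, 0.001]
ft_force: [-0.4, -0.0, 0.2]
grip_width: 0.0852
grasp_force: 0.0
```

```bash
python3 -m creep '1 1 -1 0 0;1 1 -1 0 0;1 1 -1 0 0;1 1 -1 0 0;1 1 -1 0 0;1 1 -1 0 0'
python3 - <<'E'
from h import *
o=telemetry.get_obs(); print(o['eef_pos'],o['tool_rot'],o['clock'])
snap('wrist','w1.png'); 
for n in['clamp_seat','end_face','clamp_hand','clamp']: print(n,[(np.round(d['at'],3).tolist(),round(d['conf'],2)) for d in spot_point(n,'wrist')][:2])
print(camera_params('wrist'))
E
```

```text
clock: 2.28
eef_pos: [0.3954, -0.1769, 0.3278]
tool_rot: [1.0, -0.0, -0.001, 0.0]
ft_force: [-0.6, 0.8, -0.2]
grip_width: 0.0857
grasp_force: 0.0
[ 0.39543201 -0.17685947  0.32781871] [ 9.99999723e-01 -3.20154080e-04 -6.70549882e-04  3.83745489e-05] 2.275
clamp_seat [([0.53, 0.047, 0.013], 0.7)]
end_face [([0.535, 0.071, 0.033], 0.84)]
clamp_hand [([0.531, -0.168, 0.136], 0.9)]
clamp []
{'camera_matrix': array([[309.70691629,   0.        , 318.48038654],
       [  0.        , 309.70691629, 195.33375895],
       [  0.        ,   0.        ,   1.        ]]), 'eye': array([ 0.47456113, -0.17512604,  0.44961834]), 'attitude': array([-0.69836712,  0.69914766,  0.10838646, -0.10829725])}
```

```bash
python3 -m creep '1 0 -1 0 0;1 0 -1 0 0;1 0 -1 0 0;1 0 -1 0 0;1 0 -1 0 0' >/dev/null
python3 - <<'E'
from h import *
snap('wrist','w2.png'); print(camera_params('wrist'))
for n in['clamp_seat','end_face','clamp_hand','clamp','mug_mouth','muddler']: print(n,[(np.round(d['at'],3).tolist(),round(d['conf'],2)) for d in spot_point(n,'wrist')][:3])
E
python3 -m creep '1 0.1 -1 0 0;1 0.1 -1 0 0;1 0.1 -1 0 0;1 0.1 -1 0 0;1 0.1 -1 0 0;1 0.1 -1 0 0'
python3 - <<'E'
from h import *
snap('wrist','w3.png'); print(camera_params('wrist'))
for n in['clamp_seat','end_face','mug_mouth','muddler']: print(n,[(np.round(d['at'],3).tolist(),round(d['conf'],2)) for d in spot_point(n,'wrist')][:3])
m=cut_out('muddler','wrist')
for d in m:
  ys,xs=np.nonzero(d['pixels']); print(d['conf'],xs.min(),xs.max(),ys.min(),ys.max())
a,b=cv2.imread('pics/w2.png'),cv2.imread('pics/w3.png')
cv2.imwrite('pics/c2.png',cv2.resize(np.vstack([a,b]),None,fx=.75,fy=.75))
E
```

```text
{'camera_matrix': array([[309.70691629,   0.        , 318.48038654],
       [  0.        , 309.70691629, 195.33375895],
       [  0.        ,   0.        ,   1.        ]]), 'eye': array([ 0.47507316, -0.0251756 ,  0.44957929]), 'attitude': array([-0.69852778,  0.69899236,  0.1082662 , -0.1083838 ])}
clamp_seat [([0.531, 0.046, 0.016], 0.96)]
end_face [([0.536, 0.071, 0.034], 0.88)]
clamp_hand [([0.53, -0.168, 0.138], 0.91)]
clamp [([0.53, -0.018, -0.0], 0.81)]
mug_mouth [([0.473, 0.273, 0.092], 0.89)]
muddler [([0.474, 0.27, 0.008], 0.84), ([0.379, 0.304, 0.002], 0.84), ([0.368, 0.218, 0.002], 0.72)]
clock: 4.25
eef_pos: [0.4165, 0.0433, 0.3283]
tool_rot: [0.999, 0.036, -0.002, -0.024]
ft_force: [-1.2, -1.3, 0.7]
grip_width: 0.085
grasp_force: 0.0
{'camera_matrix': array([[309.70691629,   0.        , 318.48038654],
       [  0.        , 309.70691629, 195.33375895],
       [  0.        ,   0.        ,   1.        ]]), 'eye': array([0.49604839, 0.04484379, 0.44925424]), 'attitude': array([ 0.72575051, -0.67004307, -0.12266121,  0.09634689])}
clamp_seat [([0.534, 0.048, 0.014], 0.74)]
end_face [([0.535, 0.072, 0.033], 0.97)]
mug_mouth [([0.472, 0.274, 0.093], 0.92)]
muddler [([0.366, 0.22, 0.0], 0.9), ([0.476, 0.269, 0.008], 0.89), ([0.376, 0.301, -0.001], 0.87)]
0.88 95 179 100 135
0.59 90 179 157 213
0.56 277 315 41 95
0.55 146 226 165 230
0.17 276 555 41 123
```

View pics/c2.png

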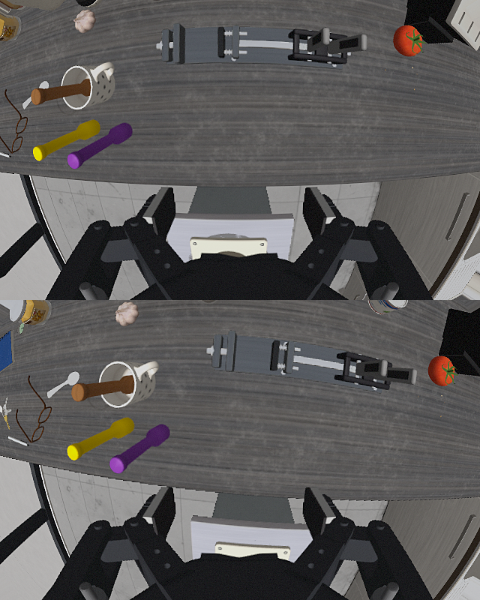

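The pictures show the mug with the brown muddler (upper (62,93), lower (105,388)) and the clamp. The last move fell short and tilted slightly, so I check the joints.

```bash
python3 - <<'E'
from h import *
o=telemetry.get_obs(); print(o)
E
python3 -m creep '1 0 0 0 0;1 0 0 0 0'
python3 - <<'E'
from h import *
o=telemetry.get_obs(); print(o['joint_pos'],o['joint_vel'],o['eef_pos'])
E
```

```text
{'clock': 4.55, 'joint_pos': array([ 0.07128731,  0.05753418, -0.01972553,  1.49514067,  0.04883345,
        3.14060577]), 'joint_vel': array([ 0.00116528,  0.00118195,  0.00141649, -0.00067692,  0.00076443,
       -0.00020314]), 'tau': array([-1.15758946e-02, -2.86892295e+01,  2.58085907e+01,  1.34241566e-02,
        1.56412027e-01,  4.25048336e-05]), 'eef_pos': array([0.41656011, 0.043522  , 0.3283866 ]), 'tool_rot': array([ 0.99904963,  0.03609888, -0.00165928, -0.02437104]), 'ft_force': array([ 0.12091955,  0.91069406, -0.96429578]), 'ft_torque': array([-0.04860449, -0.02162681,  0.00283478]), 'grasp_force': 0.0, 'grip_width': 0.08497846742531011}
clock: 4.8
eef_pos: [0.4166, 0.0436, 0.3283]
tool_rot: [0.999, 0.036, -0.002, -0.024]
ft_force: [-0.5, 0.1, 0.1]
grip_width: 0.0856
grasp_force: 0.0
[ 0.07151317  0.05770551 -0.0196834   1.49511054  0.0488783   3.14061478] [-1.24748183e-03 -8.88097661e-04  2.43475581e-03  5.28327872e-05
 -1.43181667e-04 -1.32922604e-03] [0.41659284 0.04363178 0.32833192]
```

```bash
r='';python3 -m creep '1 0 0 0 -0.5;1 0 0 0 -0.5;1 0 0 0 -0.5;1 0 0 0 -0.5;1 0 0 0 -0.5;1 0 0 0 -0.5;1 0 0 0 -0.5;1 0 0 0 -0.5;1 0 0 0 -0.5;1 0 0 0 -0.5'; python3 -m creep '1 0 0 0 -0.5;1 0 0 0 -0.5;1 0 0 0 -0.5;1 0 0 0 -0.5;1 0 0 0 -0.5;1 0 0 0 -0.5;1 0 0 0 -0.5;1 0 0 0 -0.5;1 0 0 0 -0.5;1 0 0 0 -0.5'
python3 - <<'E'
from h import *
o=telemetry.get_obs(); print(o['joint_pos'],o['eef_pos'],o['tool_rot'])
E
```

```text
clock: 6.05
eef_pos: [0.4166, 0.0437, 0.3283]
tool_rot: [0.681, 0.732, 0.016, -0.018]
ft_force: [0.3, 0.0, 0.3]
grip_width: 0.0858
grasp_force: 0.0
clock: 7.3
eef_pos: [0.4166, 0.0437, 0.3283]
tool_rot: [-0.035, 0.999, 0.024, -0.002]
ft_force: [-0.9, -0.3, -0.5]
grip_width: 0.0852
grasp_force: 0.0
[ 7.15851030e-02  5.77881803e-02 -1.96648040e-02  1.49511501e+00
  4.88764653e-02  9.11042736e-04] [0.41660277 0.04366216 0.32830454] [-0.03529748  0.99907767  0.02438765 -0.00177054]
```

Joint 6 had hit its limit, which left a 2.8° tool tilt toward +y. If I close along x, the tilt lies about the closing axis and doesn't matter for the muddler. I turn so that the tilt lies along tool x and go to the mug.

```bash
cat >> h.py <<'E'
from scipy.spatial.transform import Rotation as Rn
def plan(target=None,o=None):
    "units of creep to bring the TCP to target"
    o=o or telemetry.get_obs(); R=Rn.from_quat(o['tool_rot']).as_matrix()
    print('eef',np.round(o['eef_pos'],4),'yaw',round(np.degrees(np.arctan2(R[1,0],R[0,0])),1),'z',np.round(R[:,2],3),'t',o['clock'],'w',o['grip_width'])
    if target is not None: print('units',np.round(R.T@(np.array(target)-o['eef_pos'])/.15,3))
def tri(px):  # list of (cam dict,u,v,fisheye)
    A=np.zeros((3,3));b=np.zeros(3)
    for p,u,v,fe in px:
        K=p['camera_matrix'];x=(u-K[0,2])/K[0,0];y=(v-K[1,2])/K[1,1]
        r=np.hypot(x,y); d=np.array([x/r*np.sin(r),y/r*np.sin(r),np.cos(r)]) if fe else np.array([x,y,1])/np.sqrt(1+r*r)
        d=Rn.from_quat(p['attitude']).apply(d);M=np.eye(3)-np.outer(d,d);A+=M;b+=M@p['eye']
    return np.linalg.solve(A,b)
E
python3 -m creep '1 -0.4 1 0 -0.511;1 -0.4 1 0 -0.511;1 -0.4 1 0 -0.511;1 -0.4 1 0 -0.511;1 -0.4 1 0 -0.511;1 -0.4 1 0 -0.511;1 -0.4 1 0 -0.511;1 -0.4 1 0 -0.511;1 -0.4 1 0 -0.511;1 -0.4 1 0 -0.511'
python3 - <<'E'
from h import *
plan([.472,.271,.30])
snap('wrist','w4.png'); import pickle
for d in spot_point('muddler','wrist')[:3]: print(np.round(d['at'],3),d['conf'])
for d in spot_point('mug_mouth','wrist')[:1]: print(np.round(d['at'],3),d['conf'])
pickle.dump(camera_params('wrist'),open('p4.pkl','wb'))
# brown mask in top & scene & wrist: knob/shaft axis
for c in('scene','top','wrist'):
  camera(c)
  for d in cut_out('muddler',c):
    ys,xs=np.nonzero(d['pixels']); print(c,round(d['conf'],2),xs.min(),xs.max(),ys.min(),ys.max(),len(xs))
E
```

```text
clock: 8.55
eef_pos: [0.4656, 0.1974, 0.3355]
tool_rot: [0.743, -0.669, -0.018, -0.016]
ft_force: [-0.2, -0.4, 0.1]
grip_width: 0.0852
grasp_force: 0.0
eef [0.4656 0.1974 0.3355] yaw -84.0 z [-0.005  0.049 -0.999] t 8.55 w 0.08518837898888122
units [-0.471 -0.093  0.26 ]
[0.47  0.268 0.01 ] 0.8
[ 0.369  0.219 -0.002] 0.57
[0.476 0.272 0.092] 0.6
scene 0.73 256 274 246 300 536
scene 0.7 221 237 226 263 262
scene 0.56 222 242 257 310 499
top 0.65 204 233 254 267 303
top 0.62 203 212 218 230 96
top 0.2 261 279 187 213 201
wrist 0.93 355 399 202 290 1726
wrist 0.8 294 322 185 264 1600
wrist 0.64 371 428 152 221 1585
wrist 0.18 248 302 48 87 709
```

View pics/w4.png

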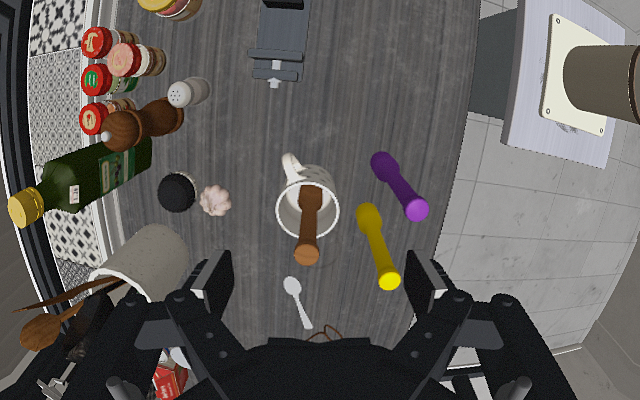

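The wrist view shows the brown muddler's knob top at about (306,255), leaning away from the camera only by perspective, in the mug centred at about (307,210). I triangulate the knob from three views.

Run:
```python
from h import *
import pickle
p=pickle.load(open('p4.pkl','rb'))
S=camera_params('scene');T=camera_params('top')
ims={'s':cv2.imread('pics/s0.png'),'t':cv2.imread('pics/t0.png'),'w':cv2.imread('pics/w4.png')}
W=(p,306,255,True);t=(T,207.5,224,False);s=(S,226,229,False)
for q in([W,t],[W,s],[t,s],[W,t,s]): print(np.round(tri(q),4))
# two wrist positions rim centre check
x=tri([W,t,s]); plan([x[0],x[1],.30])
```

```text
[0.4549 0.2002 0.2984]
[0.4693 0.272  0.1936]
[0.4629 0.2484 0.1779]
[0.4628 0.2553 0.1919]
eef [0.4656 0.1974 0.3355] yaw -83.9 z [-0.005  0.049 -0.999] t 9.0 w 0.08511938659268325
units [-0.373 -0.022  0.256]
```

Run:
```python
from h import *
import pickle
p=pickle.load(open('p4.pkl','rb'))
S=camera_params('scene');T=camera_params('top')
W=(p,306,255,True);t=(T,187,216.5,False);s=(S,226,229,False)
for q in([W,t],[W,s],[t,s],[W,t,s]): print(np.round(tri(q),4))
x=tri([W,t,s]); plan([x[0],x[1],.24]);plan([x[0],x[1],.158])
```

```text
[0.4692 0.2708 0.1983]
[0.4693 0.272  0.1936]
[0.4672 0.2703 0.1929]
[0.4686 0.2716 0.1937]
eef [0.4656 0.1974 0.3355] yaw -83.9 z [-0.005  0.049 -0.999] t 9.0 w 0.08511938659268325
units [-0.458 -0.073  0.66 ]
eef [0.4656 0.1974 0.3355] yaw -83.9 z [-0.005  0.049 -0.999] t 9.0 w 0.08511938659268325
units [-0.431 -0.073  1.206]
```

```bash
python3 -m creep '1 -0.25 -0.073 0 0;1 -0.48 -0.073 0 0;1 -0.48 -0.073 0.2 0;1 -0.46 -0.073 0.5 0;1 -0.458 -0.073 0.66 0;1 -0.458 -0.073 0.66 0'
python3 - <<'E'
from h import *
plan([.469,.2715,.158])
E
```

```text
clock: 9.75
eef_pos: [0.4673, 0.271, 0.2379]
tool_rot: [0.744, -0.668, -0.019, -0.014]
ft_force: [0.1, 0.3, 0.5]
grip_width: 0.0851
grasp_force: 0.0
eef [0.4673 0.271  0.2379] yaw -83.9 z [-0.01   0.046 -0.999] t 9.75 w 0.08514995173111106
units [ 0.023 -0.014  0.532]
```

```bash
python3 -m creep '1 0.023 -0.014 0.2 0;1 0.023 -0.014 0.4 0;1 0.023 -0.014 0.532 0;1 0.023 -0.014 0.532 0;0 0.023 -0.014 0.532 0;0 0.023 -0.014 0.532 0;0 0.023 -0.014 0.532 0;0 0.023 -0.014 0.532 0;0 0.023 -0.014 0.532 0;0 0.023 -0.014 0.532 0'
python3 - <<'E'
from h import *
plan()
snap('wrist','w5.png');s=snap('scene','s5.png')
cv2.imwrite('pics/c5.png',np.hstack([cv2.imread('pics/w5.png')[150:400,200:440],cv2.resize(cv2.imread('pics/s5.png')[170:320,180:330],(250,250))]))
E
```

```text
clock: 11.0
eef_pos: [0.4705, 0.2725, 0.1609]
tool_rot: [0.744, -0.668, -0.018, -0.017]
ft_force: [-2.2, -0.4, 5.7]
grip_width: 0.0194
grasp_force: 58.0
eef [0.4705 0.2725 0.1609] yaw -83.9 z [-0.005  0.049 -0.999] t 11.0 w 0.019400688409604575
```

View pics/c5.png

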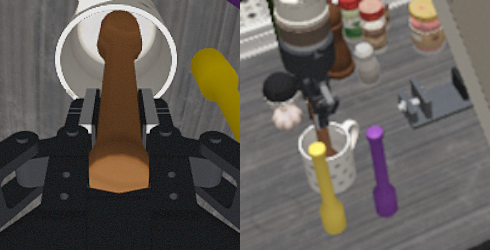

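The crops show the pads closed on the shaft just below the knob, with the foot inside the mug and the muddler upright. Now lift.

```bash
python3 -m creep '0 -0.005 0 -0.1 0;0 -0.012 0 -0.25 0;0 -0.02 0 -0.4 0;0 -0.028 0 -0.57 0;0 -0.036 0 -0.74 0;0 -0.036 0 -0.74 0;0 -0.036 0 -0.74 0'
python3 - <<'E'
from h import *
plan([.530,.044,.28])
snap('wrist','w6.png');snap('scene','s6.png')
cv2.imwrite('pics/c6.png',np.hstack([cv2.imread('pics/w6.png')[50:400,200:440],cv2.resize(cv2.imread('pics/s6.png')[170:320,180:330],(350,350))]))
for n in['clamp_seat','end_face']: print(n,[(np.round(d['at'],3).tolist(),round(d['conf'],2)) for d in spot_point(n,'wrist')][:2],[(np.round(d['at'],3).tolist(),round(d['conf'],2)) for d in spot_point(n,'scene')][:2])
E
```

```text
clock: 11.98
eef_pos: [0.4704, 0.2721, 0.2704]
tool_rot: [0.744, -0.668, -0.018, -0.016]
ft_force: [0.2, 0.8, -1.3]
grip_width: 0.0193
grasp_force: 58.4
eef [0.4704 0.2721 0.2704] yaw -83.9 z [-0.006  0.048 -0.999] t 11.975 w 0.019327712555683073
units [ 1.549 -0.233 -0.139]
clamp_seat [] [([0.53, 0.04, 0.016], 0.64)]
end_face [] []
```

View pics/c6.png

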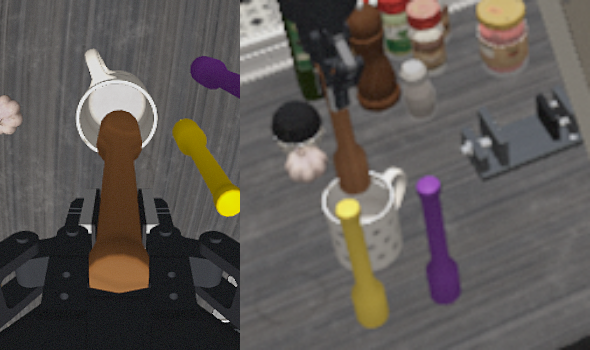

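The muddler is held upright and its foot is clear of the mug. The mug stayed in place. Now carry it to the clamp.

```bash
python3 -m creep '0 0.1 -0.03 -0.01 0;0 0.3 -0.06 -0.02 0;0 0.5 -0.09 -0.03 0;0 0.7 -0.12 -0.04 0;0 0.8 -0.15 -0.05 0;0 0.8 -0.18 -0.05 0;0 0.8 -0.18 -0.05 0' >/dev/null
python3 - <<'E'
from h import *
plan([.532,.0445,.28])
snap('wrist','w7.png')
for n in['clamp_seat','end_face','clamp_hand','clamp']: print(n,[(np.round(d['at'],4).tolist(),round(d['conf'],2)) for d in spot_point(n,'wrist')][:2])
E
```

```text
eef [0.5107 0.1562 0.2728] yaw -83.8 z [-0.005  0.049 -0.999] t 13.15 w 0.019443079352035427
units [ 0.752 -0.061 -0.085]
clamp_seat [([0.5292, 0.0454, 0.0125], 0.88)]
end_face [([0.5359, 0.0706, 0.0319], 0.86)]
clamp_hand []
clamp [([0.5314, -0.0184, 0.0001], 0.63)]
```

```bash
python3 -m creep '0 0.1 -0.02 -0.02 0;0 0.3 -0.04 -0.04 0;0 0.5 -0.06 -0.06 0;0 0.7 -0.06 -0.08 0;0 0.752 -0.06 -0.085 0;0 0.752 -0.06 -0.085 0;0 0.752 -0.06 -0.085 0' >/dev/null
python3 - <<'E'
from h import *
plan([.532,.0445,.172])
snap('wrist','w8.png');snap('scene','s8.png'); snap('top','t8.png')
cv2.imwrite('pics/c8.png',np.hstack([cv2.imread('pics/w8.png')[0:400,180:460],cv2.resize(cv2.imread('pics/s8.png')[130:280,250:400],(400,400))]))
for c in('scene','top','wrist'):
  for n in['clamp_seat','end_face']: print(n,[(np.round(d['at'],4).tolist(),round(d['conf'],2)) for d in spot_point(n,c)][:2])
E
```

```text
eef [0.5313 0.0445 0.2801] yaw -83.8 z [-0.005  0.049 -0.999] t 14.275 w 0.019472256672513233
units [ 0.036 -0.004  0.72 ]
clamp_seat [([0.5302, 0.041, 0.0145], 0.69)]
end_face [([0.5332, 0.0729, 0.0377], 0.74)]
clamp_seat []
end_face []
clamp_seat [([0.5298, 0.0466, 0.0141], 0.68)]
end_face [([0.5347, 0.0414, 0.1295], 0.72), ([0.5292, 0.0471, 0.0134], 0.66)]
```

View pics/c8.png

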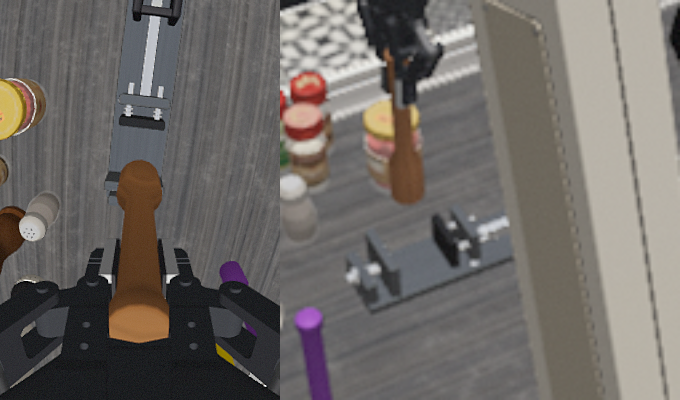

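Foot above the gap, aligned with the bar. The pad's top edge is at wrist px (322,127) and the end jaw's inner edge at about (288,176). I compute the gap from these.

Run:
```python
from h import *
p=camera_params('wrist')
def ray(u,v,z):
    K=p['camera_matrix'];x=(u-K[0,2])/K[0,0];y=(v-K[1,2])/K[1,1];r=np.hypot(x,y)
    d=Rn.from_quat(p['attitude']).apply([x/r*np.sin(r),y/r*np.sin(r),np.cos(r)]);return p['eye']+d*(z-p['eye'][2])/d[2]
print('pad top',ray(322,127,.054),'jaw',ray(288,174,.059), ray(288,180,.059))
print('foot?',ray(319,215,.12), ray(319,175,.12))
```

```text
pad top [0.53295486 0.0094943  0.054     ] jaw [0.56574092 0.06644472 0.059     ] [0.56518722 0.07362311 0.059     ]
foot? [0.52803747 0.08632836 0.12      ] [0.53245733 0.04570936 0.12      ]
```

```bash
python3 -m creep '0 0.025 -0.004 0.15 0;0 0.035 -0.004 0.35 0;0 0.045 -0.004 0.55 0;0 0.05 -0.004 0.67 0;0 0.053 -0.004 0.73 0;0 0.053 -0.004 0.73 0;0 0.053 -0.004 0.73 0'
python3 - <<'E'
from h import *
plan([.532,.042,.1655])
s=snap('wrist','w9.png');snap('scene','s9.png')
E
```

```text
clock: 15.6
eef_pos: [0.533, 0.0415, 0.1713]
tool_rot: [0.744, -0.668, -0.018, -0.017]
ft_force: [0.3, -0.3, -1.0]
grip_width: 0.019
grasp_force: 58.3
eef [0.533  0.0415 0.1713] yaw -83.9 z [-0.003  0.049 -0.999] t 15.6 w 0.01896134655087683
units [-0.002  0.006  0.039]
```

```bash
python3 -m creep '0 0 0.004 0.015 0;0 0 0.004 0.025 0;0 0 0.004 0.025 0;0 0 0.004 0.025 0' ; python3 -m creep '0 0 0 0.008 0;0 0 0 0.012 0;0 0 0 0.012 0;0 0 0 0.012 0'
python3 - <<'E'
from h import *
snap('wrist','w10.png');snap('scene','s10.png')
cv2.imwrite('pics/c10.png',np.hstack([cv2.imread('pics/w10.png')[0:400,180:460],cv2.resize(cv2.imread('pics/s10.png')[130:280,250:400],(400,400))]))
E
```

```text
clock: 16.2
eef_pos: [0.5317, 0.0416, 0.1666]
tool_rot: [0.744, -0.668, -0.018, -0.016]
ft_force: [-0.5, 0.0, -1.2]
grip_width: 0.0191
grasp_force: 58.3
clock: 16.7
eef_pos: [0.5319, 0.0417, 0.1655]
tool_rot: [0.744, -0.668, -0.018, -0.017]
ft_force: [-0.8, 0.3, 5.7]
grip_width: 0.0193
grasp_force: 58.7
```

View pics/c10.png

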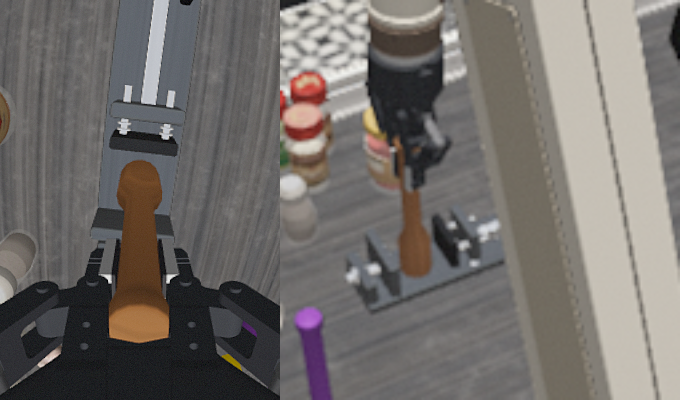

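The foot stands on the plate between cushion and end jaw (5.7 N contact). Release and retreat.

```bash
python3 -m creep '0.35 0 0 0 0;0.5 0 0 0 0;1 0 0 0 0;1 0 0 0 0;1 0 0 0 0;1 0 0 0 0;1 -0.01 0 -0.2 0;1 -0.02 0 -0.4 0;1 -0.03 0 -0.7 0;1 -0.04 0 -0.9 0;1 -0.04 0 -0.9 0;1 -0.04 0 -0.9 0'
python3 - <<'E'
from h import *
plan([.530,-.10,.30])
snap('wrist','w11.png');
for c in('wrist',):
  for n in['clamp_hand','clamp_seat','muddler']: print(n,[(np.round(d['at'],4).tolist(),round(d['conf'],2)) for d in spot_point(n,c)][:3])
E
```

```text
clock: 18.3
eef_pos: [0.5314, 0.041, 0.2992]
tool_rot: [0.744, -0.668, -0.019, -0.016]
ft_force: [0.0, -0.1, -0.2]
grip_width: 0.0855
grasp_force: 0.0
eef [0.5314 0.041  0.2992] yaw -83.9 z [-0.006  0.049 -0.999] t 18.3 w 0.08546367577420201
units [ 0.932  0.11  -0.051]
clamp_hand [([0.4743, 0.2714, 0.0921], 0.62)]
clamp_seat [([0.5299, 0.0479, 0.013], 0.97)]
muddler [([0.3779, 0.3026, -0.0032], 0.83), ([0.5336, 0.0435, 0.0116], 0.76), ([0.3702, 0.219, 0.0002], 0.64)]
```

Muddler stands free at about (0.533, 0.043). Now go to the grips and turn so that the fingers close along the bar.

```bash
python3 -m creep '1 0.3 0.05 -0.02 0.05;1 0.6 0.08 -0.03 0.1;1 0.932 0.11 -0.05 0.15;1 0.932 0.11 -0.05 0.2;1 0.932 0.11 -0.05 0.54;1 0.932 0.11 -0.05 0.54;1 0.932 0.11 -0.05 0.54;1 0.932 0.11 -0.05 0.54;1 0.932 0.11 -0.05 0.54;1 0.932 0.11 -0.05 0.54;1 0.932 0.11 -0.05 0.54;1 0.932 0.11 -0.05 0.54'
python3 - <<'E'
from h import *
plan([.530,-.168,.25])
snap('wrist','w12.png');
for n in['clamp_hand','clamp_seat','muddler','end_face','clamp']: print(n,[(np.round(d['at'],4).tolist(),round(d['conf'],2)) for d in spot_point(n,'wrist')][:3])
cv2.imwrite('pics/w12s.png',cv2.imread('pics/w12.png'))
E
```

```text
clock: 20.0
eef_pos: [0.5301, -0.0999, 0.3001]
tool_rot: [0.008, 1.0, 0.024, -0.003]
ft_force: [0.5, -0.6, -0.2]
grip_width: 0.0855
grasp_force: 0.0
eef [ 0.5301 -0.0999  0.3001] yaw 179.0 z [-0.006  0.049 -0.999] t 20.0 w 0.08547429913669177
units [-0.009 -0.47   0.311]
clamp_hand [([0.5366, 0.0381, 0.0119], 0.6), ([0.5318, -0.168, 0.1377], 0.59)]
clamp_seat [([0.5344, 0.0505, 0.011], 0.85)]
muddler [([0.3662, 0.2169, 0.002], 0.87), ([0.3807, 0.303, -0.0005], 0.85), ([0.5354, 0.0399, 0.0115], 0.67)]
end_face [([0.5335, 0.0706, 0.0361], 0.56)]
clamp [([0.5301, -0.0187, 0.0033], 0.78), ([0.5345, 0.0392, 0.0137], 0.41)]
```

View pics/w12s.png

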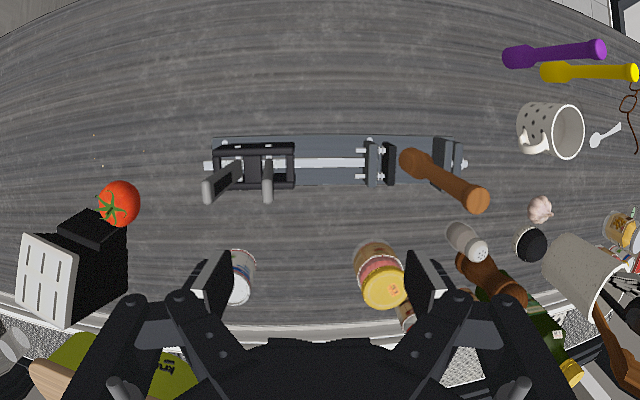

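The muddler stands between the cushion (390,163) and the end jaw (440,163). The grip tops are at (207,192) and (268,192). I check the grip midpoint against the network and descend.

```bash
python3 - <<'E'
from h import *
p=camera_params('wrist')
def ray(u,v,z):
    K=p['camera_matrix'];x=(u-K[0,2])/K[0,0];y=(v-K[1,2])/K[1,1];r=np.hypot(x,y)
    d=Rn.from_quat(p['attitude']).apply([x/r*np.sin(r),y/r*np.sin(r),np.cos(r)]);return p['eye']+d*(z-p['eye'][2])/d[2]
print(ray(207,197,.161),ray(268,197,.161))
plan([.5305,-.168,.21]); plan([.5305,-.168,.138])
E
python3 -m creep '1 -0.009 -0.2 0 0;1 -0.009 -0.45 0 0;1 -0.009 -0.47 0.1 0;1 -0.009 -0.47 0.31 0;1 -0.009 -0.47 0.31 0;1 -0.009 -0.47 0.31 0'
python3 - <<'E'
from h import *
camera('wrist')
print([(np.round(d['at'],4).tolist(),round(d['conf'],2)) for d in spot_point('clamp_hand','wrist')][:2])
plan([.5305,-.168,.138])
E
```

```text
[ 0.53473977 -0.19277232  0.161     ] [ 0.53658187 -0.13616868  0.161     ]
eef [ 0.5303 -0.0999  0.3006] yaw 179.0 z [-0.005  0.049 -0.999] t 20.3 w 0.08533216020753336
units [-0.013 -0.483  0.581]
eef [ 0.5303 -0.0999  0.3006] yaw 179.0 z [-0.005  0.049 -0.999] t 20.3 w 0.08533216020753336
units [-0.016 -0.506  1.06 ]
clock: 21.05
eef_pos: [0.5303, -0.1676, 0.2514]
tool_rot: [0.009, 1.0, 0.024, -0.003]
ft_force: [0.3, -0.5, -0.5]
grip_width: 0.0856
grasp_force: 0.0
[([0.5296, -0.1689, 0.1386], 0.76)]
eef [ 0.5308 -0.1679  0.2521] yaw 179.0 z [-0.003  0.048 -0.999] t 21.15 w 0.08542506184746947
units [-0.001 -0.037  0.76 ]
```

```bash
python3 -m creep '1 -0.001 -0.01 0.2 0;1 -0.001 -0.02 0.4 0;1 -0.001 -0.025 0.55 0;1 -0.001 -0.033 0.7 0;1 -0.001 -0.033 0.75 0;1 -0.001 -0.033 0.75 0;0.8 -0.001 -0.033 0.75 0;0.8 -0.001 -0.033 0.75 0'
python3 - <<'E'
from h import *
plan(); snap('wrist','w13.png')
cv2.imwrite('pics/c13.png',cv2.imread('pics/w13.png')[0:300])
E
```

```text
clock: 22.15
eef_pos: [0.5305, -0.1671, 0.1395]
tool_rot: [0.009, 1.0, 0.025, -0.002]
ft_force: [0.1, 3.2, 2.4]
grip_width: 0.0684
grasp_force: 1.4
eef [ 0.5305 -0.1671  0.1395] yaw 179.0 z [-0.003  0.049 -0.999] t 22.15 w 0.06835255429405464
```

View pics/c13.png

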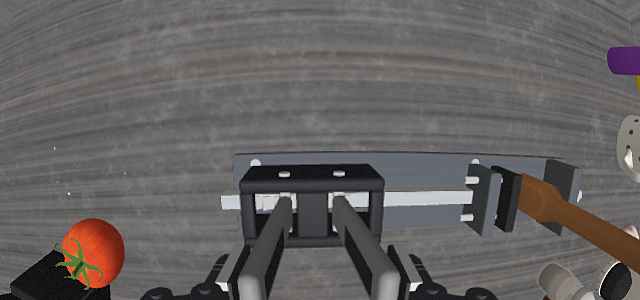

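The fingers straddle the grips. The plate, cushion and muddler can be seen at (483,200), (507,200) and (540,195). I've used all 10 picture views, so from here I measure with the part masks and the finger force.

```bash
cat >> h.py <<'E'
def ray(p,u,v,z):
    K=p['camera_matrix'];x=(u-K[0,2])/K[0,0];y=(v-K[1,2])/K[1,1];r=np.hypot(x,y)
    d=Rn.from_quat(p['attitude']).apply([x/r*np.sin(r),y/r*np.sin(r),np.cos(r)]);return p['eye']+d*(z-p['eye'][2])/d[2]
def look(f):
    o=telemetry.get_obs();print('t',o['clock'],'w',round(o['grip_width'],4),'F',round(o['grasp_force'],2),'ft',np.round(o['ft_force'],1),np.round(o['eef_pos'],4))
    snap('wrist',f);p=camera_params('wrist')
    for n in('clamp_pad','clamp_jaw','grip_front','muddler'):
        try:
            for d in cut_out(n,'wrist')[:2]:
                m=d['pixels'];ys,xs=np.nonzero(m)
                # edges at mid rows of the mask's top part, on world z .054
                lo,hi=[],[]
                for v in range(172,212,4):
                    r=np.nonzero(m[v])[0]
                    if len(r): lo.append(r.min());hi.append(r.max())
                print(n,round(d['conf'],2),'bbox',xs.min(),xs.max(),ys.min(),ys.max(),'cen',round(xs.mean(),2),round(ys.mean(),2),'lo',lo,'hi',hi)
            for d in boxes_of(n,'wrist')[:2]: print('   box',np.round(d['at'],4),round(d['conf'],2))
        except Exception as e: print(n,e)
E
python3 -m creep '0.8 0 0.017 0 0;0.8 0 0.017 0 0' >/dev/null
python3 - <<'E'
from h import *
look('w14.png')
E
```

```text
t 22.45 w 0.0684 F 1.7 ft [-0.1 -4.2  2.9] [ 0.53   -0.1662  0.1387]
   box [ 0.5311 -0.0029  0.0442] 0.63
clamp_jaw 0.97 bbox 221 521 164 237 cen 441.19 198.97 lo [np.int64(468), np.int64(466), np.int64(463), np.int64(465), np.int64(395), np.int64(225), np.int64(222), np.int64(221), np.int64(222), np.int64(224)] hi [np.int64(509), np.int64(518), np.int64(520), np.int64(521), np.int64(520), np.int64(519), np.int64(518), np.int64(517), np.int64(517), np.int64(516)]
   box [ 0.5287 -0.0269  0.0344] 0.97
grip_front 0.88 bbox 331 397 196 318 cen 365.29 259.24 lo [np.int64(336), np.int64(331), np.int64(331), np.int64(331)] hi [np.int64(341), np.int64(346), np.int64(348), np.int64(350)]
grip_front 0.46 bbox 220 582 151 322 cen 372.18 207.31 lo [np.int64(231), np.int64(233), np.int64(233), np.int64(233), np.int64(234), np.int64(223), np.int64(220), np.int64(220), np.int64(220), np.int64(221)] hi [np.int64(582), np.int64(582), np.int64(581), np.int64(581), np.int64(580), np.int64(581), np.int64(582), np.int64(579), np.int64(576), np.int64(517)]
   box [ 0.5264 -0.0292  0.0341] 0.38
muddler 0.78 bbox 519 639 174 274 cen 577.7 221.57 lo [np.int64(522), np.int64(522), np.int64(522), np.int64(521), np.int64(521), np.int64(520), np.int64(519), np.int64(519), np.int64(519)] hi [np.int64(531), np.int64(539), np.int64(550), np.int64(557), np.int64(559), np.int64(561), np.int64(564), np.int64(572), np.int64(578)]
muddler 0.65 bbox 608 639 46 75 cen 624.66 60.11 lo [] hi []
   box [0.5319 0.0306 0.102 ] 0.95
   box [0.3715 0.2034 0.0291] 0.61
```

```bash
python3 -m creep '0.8 0 -0.008 0 0;0.8 0 -0.008 0 0' >/dev/null
cat >> h.py <<'E'
def prof(f,rows=(176,190,204),a=455,b=575):
    o=telemetry.get_obs();print('t',o['clock'],'w',round(o['grip_width'],4),'F',round(o['grasp_force'],2),'ft',np.round(o['ft_force'],1),np.round(o['eef_pos'],4))
    g=cv2.cvtColor(snap('wrist',f),cv2.COLOR_RGB2GRAY)
    for v in rows: print(v,' '.join(str(int(x)) for x in g[v-1:v+2,a:b].mean(0)))
E
python3 - <<'E'
from h import *
prof('w15.png')
E
```

```text
t 23.15 w 0.0683 F 1.7 ft [ 1.2 -4.2  1.9] [ 0.5294 -0.166   0.1379]
176 105 104 104 104 105 104 105 104 106 104 106 105 62 43 49 51 49 48 46 48 47 46 50 49 51 52 52 50 51 51 53 48 51 50 52 57 74 92 98 99 99 98 97 98 100 93 55 22 24 26 25 25 21 24 26 23 26 28 22 21 20 34 43 48 47 55 66 68 70 71 72 76 85 91 92 103 105 106 108 109 110 108 108 108 107 108 107 109 118 46 47 45 47 47 49 47 50 47 51 51 48 51 48 49 47 49 49 52 50 49 52 51 51 51 50 52 50 49 72 104
190 104 107 105 107 104 105 105 105 105 106 106 102 94 80 70 59 47 47 47 50 52 51 51 52 51 51 51 52 50 50 50 50 53 59 89 106 109 107 106 106 105 107 105 110 113 40 16 22 24 22 26 19 24 22 28 19 26 39 52 52 49 49 48 48 49 48 73 73 71 72 71 72 73 75 73 77 80 79 80 83 84 85 83 86 84 84 81 80 79 78 78 80 76 75 74 77 81 82 79 75 71 69 60 47 50 50 49 50 50 47 50 49 54 52 48 56 89 111 109 106
204 206 205 205 206 206 206 206 206 206 212 215 204 194 194 197 193 111 42 45 50 51 52 50 52 51 51 50 51 52 50 50 67 92 109 108 105 107 107 107 107 108 112 99 40 18 27 22 25 25 27 26 24 28 21 24 42 49 49 49 47 50 48 48 57 68 66 69 67 68 70 69 72 73 72 74 73 75 76 75 74 76 71 75 74 73 73 76 79 81 79 80 78 76 75 72 72 75 75 75 76 74 74 73 72 72 73 72 74 73 77 75 75 70 75 90 99 102 107 105 107
```

Calibrated baseline: the plate's front edge is at 500 px and the cushion's back edge at 513 px in row 190, so 13 px is the 14 mm gap. First pump.

```bash
python3 -m creep '0.7 0 0 0 0;0.6 0 0 0 0;0.5 0 0 0 0;0.45 0 0 0 0;0.45 0 0 0 0;0.45 0 0 0 0'
python3 - <<'E'
from h import *
prof('w16.png',(190,))
E
python3 -m creep '0.6 0 0 0 0;0.82 0 0 0 0;0.82 0 0 0 0;0.82 0 0 0 0'
python3 - <<'E'
from h import *
prof('w17.png',(190,))
E
```

```text
clock: 23.95
eef_pos: [0.5297, -0.1683, 0.1395]
tool_rot: [0.01, 1.0, 0.022, -0.002]
ft_force: [-1.7, -9.0, 6.6]
grip_width: 0.039
grasp_force: 8.5
t 23.95 w 0.039 F 8.49 ft [-1.7 -9.   6.6] [ 0.5297 -0.1683  0.1395]
190 104 105 106 104 106 107 106 108 112 115 116 117 116 117 118 120 120 111 99 88 90 42 47 49 50 50 53 52 50 51 51 50 49 50 51 48 61 87 112 109 109 105 108 106 109 107 110 107 54 18 24 25 26 24 24 22 22 22 18 23 43 50 48 49 52 50 47 42 64 71 73 74 73 74 73 73 74 74 77 78 78 80 81 84 85 85 86 84 83 81 78 79 79 79 77 76 70 75 80 80 78 78 72 73 58 50 50 49 52 51 49 50 48 51 52 51 48 73 105 110
clock: 24.5
eef_pos: [0.529, -0.1653, 0.1377]
tool_rot: [0.009, 1.0, 0.025, -0.004]
ft_force: [-0.2, -0.8, -0.8]
grip_width: 0.07
grasp_force: 0.3
t 24.5 w 0.07 F 0.28 ft [-0.2 -0.8 -0.8] [ 0.529  -0.1653  0.1377]
190 105 101 106 104 103 104 105 103 105 105 104 94 83 72 62 52 46 48 48 50 51 52 49 53 53 53 52 49 51 50 50 51 49 56 83 103 109 107 106 106 107 107 105 107 114 76 14 24 25 21 28 25 26 20 21 25 26 33 51 47 50 48 46 48 50 47 73 72 71 72 73 73 73 76 75 78 79 81 83 84 84 85 83 83 82 81 78 77 80 80 78 76 76 75 76 80 80 80 75 70 70 58 49 51 46 49 51 50 48 47 50 50 50 53 47 71 104 109 107 106
```

The first pump moved the jaw about 2 mm. Centre slightly, then second pump.

```bash
python3 -m creep '0.7 0 -0.012 0 0;0.6 0 -0.012 0 0;0.5 0 -0.012 0 0;0.43 0 -0.012 0 0;0.43 0 -0.012 0 0;0.43 0 -0.012 0 0;0.43 0 -0.012 0 0'
python3 - <<'E'
from h import *
prof('w18.png',(190,))
E
python3 -m creep '0.6 0 0 0 0;0.82 0 0 0 0;0.82 0 0 0 0;0.82 0 0 0 0'
python3 - <<'E'
from h import *
prof('w19.png',(190,))
E
```

```text
clock: 25.42
eef_pos: [0.5306, -0.1685, 0.1407]
tool_rot: [0.009, 1.0, 0.024, -0.001]
ft_force: [-1.6, -1.2, 10.1]
grip_width: 0.0368
grasp_force: 8.8
t 25.425 w 0.0368 F 8.81 ft [-1.6 -1.2 10.1] [ 0.5306 -0.1685  0.1407]
190 165 167 167 167 165 168 167 168 167 160 162 162 162 163 165 164 165 168 166 169 169 159 161 162 163 163 165 168 154 71 41 51 49 52 52 49 50 52 50 49 49 49 51 51 58 83 106 108 107 107 106 106 108 107 113 99 16 21 23 30 19 22 22 26 25 26 24 44 50 47 51 48 47 48 48 77 77 74 76 74 76 77 79 81 82 86 87 83 83 79 79 78 78 77 78 75 74 74 80 81 78 77 70 69 59 50 48 49 50 49 52 51 52 54 49 57 90 110 109 106
clock: 25.98
eef_pos: [0.5293, -0.1678, 0.1377]
tool_rot: [0.009, 1.0, 0.025, -0.003]
ft_force: [-0.1, 0.6, 0.0]
grip_width: 0.0698
grasp_force: 0.4
t 25.975 w 0.0698 F 0.44 ft [-0.1  0.6  0. ] [ 0.5293 -0.1678  0.1377]
190 106 107 107 105 108 106 107 107 106 106 106 105 107 105 105 107 104 105 105 103 105 105 103 95 84 70 58 53 47 46 49 48 53 52 53 54 50 50 52 51 51 49 51 51 53 56 86 105 108 106 107 105 106 108 107 112 94 31 22 25 23 22 23 22 22 28 20 26 41 49 48 49 49 48 49 47 69 82 78 80 82 84 84 83 85 85 84 83 79 80 79 80 78 76 74 75 76 80 82 79 75 73 71 64 49 50 50 51 49 49 47 51 49 52 52 52 48 80 107 108
```

Clean 9 mm stroke. Third pump.

```bash
python3 -m creep '0.7 0 0 0 0;0.6 0 0 0 0;0.5 0 0 0 0;0.43 0 0 0 0;0.43 0 0 0 0;0.43 0 0 0 0;0.43 0 0 0 0'
python3 - <<'E'
from h import *
prof('w20.png',(190,))
E
python3 -m creep '0.6 0 0 0 0;0.82 0 0 0 0;0.82 0 0 0 0;0.82 0 0 0 0'
python3 - <<'E'
from h import *
prof('w21.png',(190,204))
print([(np.round(d['at'],4).tolist(),round(d['conf'],2)) for d in spot_point('muddler','wrist')][:2])
E
```

```text
clock: 26.9
eef_pos: [0.5305, -0.1686, 0.1405]
tool_rot: [0.009, 1.0, 0.024, -0.001]
ft_force: [-2.5, 0.3, 9.9]
grip_width: 0.037
grasp_force: 9.0
t 26.9 w 0.037 F 9.04 ft [-2.5  0.3  9.9] [ 0.5305 -0.1686  0.1405]
190 150 150 152 151 152 153 157 163 163 163 163 165 165 164 164 166 166 167 168 158 160 160 162 161 163 163 165 165 165 166 167 158 161 162 161 162 145 69 45 49 53 52 52 47 50 51 51 51 51 50 51 51 54 76 100 110 106 108 107 106 108 108 113 97 18 22 26 24 26 25 24 20 22 25 38 52 49 48 48 48 47 53 74 77 77 80 82 83 86 86 84 82 80 78 80 77 78 78 75 73 75 79 82 79 77 71 69 59 50 49 50 47 51 53 47 55 83 109 108 108
clock: 27.45
eef_pos: [0.5291, -0.1678, 0.1375]
tool_rot: [0.009, 1.0, 0.025, -0.004]
ft_force: [-0.2, 2.7, -0.7]
grip_width: 0.0698
grasp_force: 1.0
t 27.45 w 0.0698 F 0.98 ft [-0.2  2.7 -0.7] [ 0.5291 -0.1678  0.1375]
190 105 105 105 104 105 105 106 105 105 105 107 106 106 106 106 106 106 106 105 106 105 105 105 107 106 105 105 105 105 106 102 98 85 72 60 53 45 48 48 51 51 52 51 51 50 53 51 52 48 49 49 52 50 50 73 99 109 107 106 107 106 107 106 110 100 30 22 21 26 25 26 26 22 28 20 35 49 47 50 46 47 50 41 79 85 85 85 84 82 81 81 80 79 76 79 79 77 75 73 77 81 80 79 76 71 71 64 50 47 51 49 48 52 50 52 50 45 74 105 109
204 203 203 204 203 204 203 204 204 204 204 205 205 204 205 205 205 203 204 204 204 204 205 204 203 203 203 203 203 203 203 202 212 207 187 191 169 83 42 50 51 52 51 51 49 51 51 52 49 49 52 51 57 80 104 110 106 105 107 107 107 109 114 78 13 23 24 22 25 22 23 21 24 28 43 48 52 50 47 46 48 56 79 75 74 75 75 74 73 75 73 76 78 78 82 80 78 75 76 73 75 75 76 73 75 75 73 72 71 74 71 73 73 76 77 73 76 78 88 87 91
[([0.3668, 0.2185, 0.0009], 0.92)]
```

The muddler is now touched and has moved about 3 mm. Fourth pump, in steps. It can compress the cushion by at most a few mm.

```bash
python3 -m creep '0.7 0 0 0 0;0.6 0 0 0 0;0.53 0 0 0 0;0.53 0 0 0 0;0.53 0 0 0 0'
python3 - <<'E'
from h import *
prof('w22.png',(190,))
E
python3 -m creep '0.48 0 0 0 0;0.43 0 0 0 0;0.43 0 0 0 0;0.43 0 0 0 0'
python3 - <<'E'
from h import *
prof('w23.png',(190,204))
E
```

```text
clock: 28.18
eef_pos: [0.5304, -0.1681, 0.1401]
tool_rot: [0.009, 1.0, 0.024, -0.001]
ft_force: [-2.7, 4.3, 7.1]
grip_width: 0.0454
grasp_force: 6.5
t 28.175 w 0.0454 F 6.55 ft [-2.7  4.3  7.1] [ 0.5304 -0.1681  0.1401]
190 133 132 134 134 134 140 146 146 146 146 147 147 149 148 151 151 150 152 159 160 162 161 162 162 164 163 164 165 164 166 159 159 159 159 160 162 162 164 163 163 160 128 36 48 50 51 54 52 49 51 51 51 53 49 51 48 48 61 85 106 107 106 105 107 106 106 109 108 46 14 27 24 24 25 23 23 20 25 38 47 47 47 48 48 46 51 76 80 79 82 83 85 84 84 83 79 77 78 79 76 75 75 74 73 78 79 80 78 77 71 66 56 51 52 47 59 91 112 107 106
clock: 28.72
eef_pos: [0.5306, -0.1686, 0.1408]
tool_rot: [0.009, 1.0, 0.024, -0.001]
ft_force: [-2.8, 1.8, 10.1]
grip_width: 0.037
grasp_force: 9.0
t 28.725 w 0.037 F 9.01 ft [-2.8  1.8 10.1] [ 0.5306 -0.1686  0.1408]
190 166 166 168 167 169 164 159 160 160 164 163 164 164 165 166 166 168 166 159 160 163 162 163 163 163 166 165 167 166 167 178 178 179 179 179 180 180 181 182 182 184 189 197 208 134 37 46 51 50 51 52 49 50 50 48 53 49 51 48 52 57 83 109 108 107 107 106 106 106 110 105 43 18 21 24 22 22 23 24 23 27 43 47 49 48 46 48 45 66 78 76 79 79 82 83 86 83 82 77 79 76 79 79 76 74 73 75 78 80 78 79 74 70 63 52 57 90 110 107 107
204 115 115 116 114 114 114 109 99 105 108 105 108 104 107 105 107 107 95 94 93 101 99 101 101 100 99 100 100 100 99 100 100 103 99 60 37 40 43 45 41 42 44 45 45 49 51 51 50 49 48 49 52 50 50 47 53 48 49 67 93 109 108 107 106 106 106 107 114 73 6 24 21 25 23 26 22 22 18 37 50 49 51 48 47 49 53 74 74 72 74 73 72 71 73 70 73 75 74 79 79 74 77 73 72 73 72 71 75 73 72 73 74 73 73 73 73 73 71 73 73
```

The jaw is now at about 29 mm travel and the cushion is not yet noticeably pressed. Release, then make the fifth squeeze slowly while following force and pixels.

```bash
python3 -m creep '0.6 0 0 0 0;0.82 0 0 0 0;0.82 0 0 0 0;0.82 0 0 0 0'
python3 - <<'E'
from h import *
prof('w24.png',(190,204),500)
E
python3 -m creep '0.72 0 0 0 0;0.66 0 0 0 0;0.62 0 0 0 0;0.62 0 0 0 0;0.62 0 0 0 0'
python3 -m creep '0.57 0 0 0 0;0.57 0 0 0 0;0.57 0 0 0 0'
python3 - <<'E'
from h import *
prof('w25.png',(190,204),500)
E
```

```text
clock: 29.28
eef_pos: [0.5293, -0.1678, 0.1376]
tool_rot: [0.009, 1.0, 0.024, -0.003]
ft_force: [0.3, 2.4, -1.5]
grip_width: 0.0698
grasp_force: 1.3
t 29.275 w 0.0698 F 1.26 ft [ 0.3  2.4 -1.5] [ 0.5293 -0.1678  0.1376]
190 47 48 51 49 53 53 52 50 51 51 50 50 50 51 48 51 52 75 98 109 107 107 105 105 107 108 113 73 17 22 22 19 23 25 25 23 21 35 52 45 47 51 46 47 48 87 83 84 84 82 84 81 79 79 78 77 79 77 75 76 75 77 80 80 79 74 70 71 59 49 51 46 71 103 108
204 48 51 49 52 50 48 51 52 52 49 49 50 51 49 53 86 106 108 108 106 105 107 106 109 111 38 17 23 27 24 21 26 22 22 32 45 50 47 50 49 46 47 68 76 76 74 73 72 75 74 71 73 77 77 81 78 78 75 76 74 73 71 75 75 74 73 72 73 75 71 72 70 72 72 73
clock: 29.95
eef_pos: [0.53, -0.1672, 0.1397]
tool_rot: [0.009, 1.0, 0.025, -0.002]
ft_force: [-1.2, 5.5, 6.8]
grip_width: 0.0528
grasp_force: 7.0
clock: 30.32
eef_pos: [0.5302, -0.1677, 0.1401]
tool_rot: [0.009, 1.0, 0.024, -0.002]
ft_force: [-2.0, 4.4, 8.4]
grip_width: 0.0489
grasp_force: 7.8
t 30.325 w 0.0489 F 7.8 ft [-2.   4.4  8.4] [ 0.5302 -0.1677  0.1401]
190 158 135 72 44 50 51 51 52 51 50 50 50 48 51 52 50 49 48 64 90 109 108 105 105 106 105 105 112 87 23 20 28 24 23 21 25 44 47 47 48 49 50 47 63 77 78 78 82 84 87 85 80 80 80 76 79 77 77 75 73 72 76 79 80 77 73 71 67 58 43 71 100 108 106 105
204 43 46 49 50 49 53 52 50 52 52 51 50 49 51 47 56 75 99 109 107 106 103 105 108 109 109 44 20 21 23 27 22 21 37 50 50 48 49 47 45 51 76 75 73 73 73 73 74 70 71 73 75 78 78 76 77 74 74 72 72 72 71 75 72 74 76 73 72 73 72 71 71 73 72 69
```

The force excess (+2.3 N) and the gap (7.3 of 10 px) both give about 3.8 mm pressed. I continue to about 7 mm.

```bash
python3 -m creep '0.54 0 0 0 0;0.51 0 0 0 0;0.51 0 0 0 0;0.51 0 0 0 0'
python3 - <<'E'
from h import *
prof('w26.png',(190,204),500)
E
python3 -m creep '0.49 0 0 0 0;0.48 0 0 0 0;0.48 0 0 0 0;0.48 0 0 0 0'
python3 - <<'E'
from h import *
prof('w27.png',(190,204),500)
E
```

```text
clock: 30.88
eef_pos: [0.5303, -0.1682, 0.1406]
tool_rot: [0.009, 1.0, 0.024, -0.001]
ft_force: [-2.6, 3.4, 10.5]
grip_width: 0.044
grasp_force: 9.1
t 30.875 w 0.044 F 9.14 ft [-2.6  3.4 10.5] [ 0.5303 -0.1682  0.1406]
190 159 161 161 125 49 47 50 53 51 52 50 46 52 49 50 52 49 52 48 50 72 98 110 107 105 104 103 107 107 115 40 18 25 21 20 25 38 48 47 48 47 49 47 58 80 77 77 82 82 84 85 84 80 79 77 77 78 76 78 74 72 77 76 82 79 77 70 71 66 48 62 96 110 108 104
204 44 43 44 50 52 50 52 50 50 52 50 49 51 48 52 52 48 58 84 104 106 107 106 105 107 106 111 104 14 14 28 21 24 30 49 50 48 50 47 49 50 69 73 73 75 73 73 71 72 69 72 74 77 79 79 78 75 75 74 73 70 74 73 73 73 74 72 74 73 74 73 72 71 71 72
clock: 31.42
eef_pos: [0.5304, -0.1684, 0.1408]
tool_rot: [0.009, 1.0, 0.024, -0.001]
ft_force: [-3.7, 2.8, 11.1]
grip_width: 0.0412
grasp_force: 10.3
t 31.425 w 0.0412 F 10.26 ft [-3.7  2.8 11.1] [ 0.5304 -0.1684  0.1408]
190 165 168 175 181 120 37 49 48 52 48 54 50 50 50 51 48 47 50 48 48 53 81 102 110 106 106 104 106 106 108 109 30 19 25 23 23 40 48 49 52 49 48 46 55 79 76 79 79 82 83 86 82 80 79 78 76 78 77 75 75 74 74 76 80 81 76 74 71 66 51 61 93 109 107 105
204 43 42 46 45 47 53 50 51 50 48 50 50 49 49 48 49 52 49 62 90 108 108 104 106 105 106 107 112 78 16 18 22 24 31 47 49 50 47 47 47 48 69 74 76 74 73 73 74 71 71 70 73 76 78 77 77 76 75 73 71 72 72 71 73 73 72 75 73 72 74 71 75 74 72 70
```

The gap is at 5.1 of 10 px in both rows, so about 6.9 mm is pressed, and the kinematics give 6.8 mm. A short hold to check it is steady, then hand in.

```bash
python3 -m creep '0.48 0 0 0 0;0.48 0 0 0 0;0.48 0 0 0 0;0.48 0 0 0 0'
python3 - <<'E'
from h import *
prof('w28.png',(190,),520,560)
camera('scene')
print([(np.round(d['at'],3).tolist(),round(d['conf'],2)) for c in('wrist','scene') for d in spot_point('muddler',c)[:3]],[np.round(d['at'],3) for d in spot_point('mug_mouth','scene')[:1]])
print(ticket.job_done())
E
```

```text
clock: 31.98
eef_pos: [0.5304, -0.1684, 0.1408]
tool_rot: [0.009, 1.0, 0.024, -0.001]
ft_force: [-3.1, 3.1, 11.3]
grip_width: 0.0413
grasp_force: 10.3
t 31.975 w 0.0413 F 10.26 ft [-3.1  3.1 11.3] [ 0.5304 -0.1684  0.1408]
190 51 79 103 107 105 106 105 106 106 108 110 31 19 27 27 26 38 49 50 49 50 44 48 55 80 77 79 81 79 83 87 85 82 77 78 78 78 77 75 75
[([0.369, 0.22, 0.001], 0.84), ([0.579, -0.382, 0.003], 0.3), ([0.38, 0.302, -0.004], 0.98), ([0.532, 0.058, 0.014], 0.95), ([0.369, 0.216, 0.003], 0.63)] [array([0.472, 0.27 , 0.088])]
the job is handed in; nothing more can be done
None
```

I handed the job in at about 32 s of robot time: the muddler is out of the mug and standing against the end jaw, with the grips still squeezed and the cushion pressed about 7 of 14 mm by my measurements; no verdict came back.

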